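Clip the accessory holder on the extraction tube and stow the crevice nozzle

ROBOT

A 6-joint arm with a two-finger parallel gripper is mounted at the origin on the work surface. World frame = base frame: x ahead of the robot, y to its left, z up, the work surface at z = 0. Lengths are in m, angles in rad, forces in N, time in s.
With the tool pointing down it reaches from about 0.375 to 0.975 m from the base axis. Payload 3.8 kg.
Tool frame: the origin (TCP) lies midway between the tips of the shut fingers; the grasp point (between the pads) lies 19 mm behind it; z points along the fingers, y is the line along which they close (so a half turn about z gives the same grasp; the last joint's range is limited). The gripper opens to 85 mm and grips with 20 to 120 N. Pads are 22 mm wide; open, the fingers measure 114 mm over their backs; the gripper's body (76 mm by 85 mm) begins 54 mm behind the grasp point. The pads swing forward as they close: fully open they stand 13 mm farther back than shut.
Start: joints at [1.296, 0.264, 1.604, -0, 1.274, -0.037], TCP at [0.159, 0.656, 0.231] pointing down, gripper open.
Joint ranges: [-2.63, 2.63], [-0.94, 2.18], [0.31, 2.57], [-1.31, 4.45], [0, 2.66], [-2.55, 2.55]. Speed limits (rad/s): [2.57, 2.57, 3.14, 3.14, 3.14, 3.14].

INTERFACE

Orientations are given as a unit quaternion [x, y, z, w].
In Python, from plant import manip, eyes, close_job gives the robot as it stands.
- The arm moves only by the tool carry_out, never from a script. Its argument "motion" is a list of rows, each an object with "turn": the turn, a rotation vector about the tool's x, y, z in rad, a list of three; "travel": the shift along the tool's x, y, z in mm, a list of three; "jaw": the finger opening in mm, from 0 to 85.4. In form: [{"turn": [ax, ay, az], "travel": [tx, ty, tz], "jaw": jaw}, ...]. A call has 1 to 12 rows; each row shifts and turns the commanded pose from where the row before left it, along the tool's axes as they then stand; what a row does not reach is not made up. A row lasts 1/8 s, in which the tool goes at most 62.5 mm and 10.7 degrees, less where a joint would pass 70% of its speed; a pose out of reach is approached as far as the arm can. A call is refused whole if a number of a shift passes 62.5 or a number of a turn 0.188, either way. A call with a gripper value outside its range is refused whole. The fingers move at their own pace and stop on an object; "force" is the grip in N (left out, the last holds). Time passes only in rows, so rows that do not move let the fingers close. It gives the time, the measured TCP pose, the force, the opening and the grip force at its end, in the units of the state.
- manip.observe(): the state, without advancing time (a new reading comes with each control period).
- eyes.grab_frame(name): name is "scene" or "top"; returns a dict with "color" (480x640x3 uint8, red, green, blue), "camera_matrix" (3x3 intrinsics, pixels), "R" (3x3) and "t" (3): a world point X has camera coordinates R X + t. Camera axes: x right, y down, z forward; pixel columns grow to the right and rows downward; lengths in m; the calibration is good to about 2 mm. A picture is of the moment at which its call begins. There is no depth.
- close_job(): hands the job in; it is judged then, once.
The state is a dict: "time": time; "q": joint angles; "joint_velocities": joint speeds; "effort": joint torques, N m; "ee_pos": TCP position; "tcp_rot": TCP orientation; "ft_force": force on the tool from outside, world axes, zero at the start; "torque": the same for the moment, N m; "width": finger opening in m; "grasp_force": force on a finger pad.
Only numpy, scipy, OpenCV 4.12 (cv2) and the standard library are available. Lean on these libraries where they do the work, as an engineer would, in place of code of your own. Each camera call takes 0.05 s, during which the arm holds its last target. There are 200 camera calls.

TASK

Fit the accessory holder to the dust-extraction tube: press its clip straight down over the middle of the bare tube, between the two black cuffs, until both arms snap round and it sits fully home with its stub pointing up, then stand the narrow crevice nozzle fully down on that stub and let go. The tube hangs on a sprung elbow and gives way as you press, so go by feel: push steadily, with no more than about 20 N, stop pushing as soon as the clip has snapped home, and leave the other things on the bench alone.

Things in the scene. Friction and masses are not known exactly. Their poses are not given: they have to be found in the camera images.
- clip: Accessory holder, grey plastic, 45 wide x 32 (along bore) x 77 mm tall, about 57 g, standing on its two lips, stub up. Origin on the axis of its bore, 17 mm above its feet; y along the bore, x across, z up through the stub. Two sprung arms wrap a 35 mm tube; the tube's crown stops at the saddle 17.5 mm above the origin. Above that a flange (36 x 32 mm, top at z 26 mm), then the stub: grip that.
- stub_foot (a point): Centre of the flange's top, 26 mm above the clip's origin, axes as the clip's; the stub rises from here: 20 mm (x) x 22 mm (y), 34 mm tall, its last 5 mm slimmer. The nozzle's rim rests on this flange when fully down.
- clip_mouth (a point): Middle of the mouth between the lips, 17 mm below the clip's origin. Lips flare from 29 mm (narrowest, 11 mm below the origin) to 40 mm at the feet. Opening the arms over the tube takes a push of some 10 to 20 N (friction differs), the resistance drops suddenly as they snap past, and pulling the clip off again takes about 10 N.
- tube: Suction tube of the bench extraction arm, bright steel, 35 mm diameter, level, its axis 135 mm above the bench. Origin at the elbow, on the axis; it runs along its own -y, z up. Damped spring hinge at the elbow about its x: pressed at the middle of the bare stretch it sinks there by 1 to 4 cm before the clip snaps, and springs level in about 0.5 s when let go. Overstrained when pressed with over 20 N or held down on after the snap.
- tube_near (a point): Point on the tube's axis 135 mm from the elbow, where the bare stretch begins; up to here a black cuff of 48 mm diameter. The riser (110 mm foot, fork 170 mm tall) stands under the elbow.
- tube_far (a point): Point on the tube's axis 275 mm from the elbow, where the bare stretch ends in a black cuff of 44 mm diameter; then a grey hood, 72 mm diameter, to 358 mm. The clip belongs midway between tube_near and tube_far. Keep this point from sinking 50 mm, or 32 mm once the clip is home.
- nozzle: Crevice nozzle, black plastic, 129 mm tall, 50 to 100 g, standing on its round socket. Origin at the centre of the socket's rim (underside), z up. Socket 40 mm outside, 34 mm inside, open below, 43 mm deep: slips loosely over the stub. From 66 mm up it is a flat blade 16 mm thick (x) and 36 mm wide (y) with a narrow slot on top: grip it there.
- wide_nozzle: Not needed, to be left alone: upholstery nozzle, black plastic, same socket but with a 118 mm (its x) x 34 mm mouth on top, 92 mm tall. Origin at the centre of its underside.
- gouge: Bystander: carving gouge lying down, 245 mm long, wooden handle towards its -x. Origin under the ferrule.
- skew: Bystander: second carving chisel lying down, 215 mm long, handle towards its -x. Origin under the ferrule.
- mallet: Bystander: round carver's mallet standing on its head, 92 mm diameter, handle up, 228 mm tall. Origin at its underside.
- bowl: Bystander: carved wooden bowl, 150 mm diameter, 50 mm tall. Origin at its underside.
- oilstone: Bystander: sharpening stone in its wooden base, 75 x 215 (y) x 34 mm. Origin at its underside.
- oil_tin: Bystander: dark metal tin, 60 mm diameter, 100 mm tall. Origin at its underside.

How it is judged:
On the way:
1. the clip has snapped over the bare tube and sits home on it (x of clip in the frame of tube between -0.003 and 0.003 m and z of clip in the frame of tube between -0.003 and 0.003 m and y of clip in the frame of tube between -0.235 and -0.175 m and angle between the y axis of clip and the y axis of tube, either way round below 0.15 rad and angle between clip's own z axis and vertical below 0.26 rad), for 0.2 s.
At the end, for the whole second after the job is handed in: Clip's bore on the tube's axis within 3 mm and 0.15 rad, within 30 mm of the middle of the bare stretch, stub up within 0.26 rad; nozzle over the stub, rim within 5 mm of the flange and 6 mm of its centre, upright within 0.35 rad; both at rest, tube sprung back level within 8 mm (all of step 1 and z of nozzle in the frame of stub_foot between -0.005 and 0.005 m and x of nozzle in the frame of stub_foot between -0.006 and 0.006 m and y of nozzle in the frame of stub_foot between -0.006 and 0.006 m and angle between nozzle's own z axis and vertical below 0.35 rad and linear speed of each of clip, nozzle below 0.02 m/s and height (world z) of tube_far between 0.127 and 0.143 m); the robot touches nothing.
It fails at once if the tube is pressed down too far: tube_far more than 50 mm below its level place (over about 20 N on the middle of the tube) (height (world z) of tube_far below 0.085 m).
It fails at once if pushed on after the clip was home: clip home on the tube and tube_far held more than 32 mm down ((x of clip in the frame of tube between -0.003 and 0.003 m and z of clip in the frame of tube below 0.003 m and y of clip in the frame of tube between -0.27 and -0.14 m) and height (world z) of tube_far below 0.103 m).
It fails at once if a bystander is shifted by more than 30 mm (distance of any of wide_nozzle, gouge, skew, mallet, bowl, oilstone, oil_tin from where it was at the start of the episode above 0.03 m).
It also fails if it takes over 72 s, if anything falls off the work surface, if the arm or the gripper's body presses on something with over 40 N, if the wrist force passes 120 N, or if a joint passes its speed limit or range.

## Working session

There is one attempt and no reset: what is moved stays moved. The work goes in short steps, Python scripts to look and compute and a tool call to move; the robot and the scene stay as the last step left them, time stands still between calls to the robot, and variables do not carry over. Pictures are saved under pics/ and viewed, at most 10 in all, crops included, and the job is handed in when it is done.

Besides the shell and the picture viewer there is one more tool, called after "Emit:" as a command line: name --argument value ..., lists and objects as JSON in quotes. carry_out: Moves the arm, as the interface text tells. Its arguments: {"type":"object","properties":{"motion":{"type":"array"},"force":{"type":"number"}},"required":["motion"]}

```bash
mkdir -p pics; ls; python3 - <<'E'
from plant import manip, eyes
import cv2
for n in ("scene","top"):
    f=eyes.grab_frame(n); cv2.imwrite(f"pics/{n}0.png",f["color"][:,:,::-1])
    print(n,f["camera_matrix"].tolist(),f["R"].tolist(),f["t"].tolist())
print(manip.observe())
E
```

```text
pics
scene [[451.5609677004268, 0.0, 318.93950155657285], [0.0, 451.5609677004268, 247.62782721079137], [0.0, 0.0, 1.0]] [[0.8191875748638584, 0.5734898830818025, -0.006408680947814983], [0.49122859849158085, -0.7073632410920621, -0.508263424983276], [-0.2960171974947869, 0.41321495514387363, -0.8611778095334196]] [-0.4729914515910843, -0.23419884999548918, 1.157696932505445]
top [[471.5110954654497, 0.0, 311.79866454773], [0.0, 471.5110954654497, 243.59583662552626], [0.0, 0.0, 1.0]] [[0.024795418888152586, -0.9996730687382088, 0.006240419993391007], [-0.997889818805485, -0.02512493613104471, -0.059871922541101553], [0.06000913869168412, -0.0047427021774294215, -0.9981865607438012]] [-0.007060662515636179, 0.5595556053877252, 1.2954788223707419]
{'time': 0.1, 'q': array([ 1.29607879e+00,  2.64691995e-01,  1.60524670e+00,  1.51849552e-05,
        1.27368764e+00, -3.69216990e-02]), 'joint_velocities': array([ 0.00174194, -0.00226387, -0.00269838,  0.00051293, -0.00059802,
       -0.00011477]), 'effort': array([ 9.71314284e-05, -5.16700673e+01, -3.68591273e+01, -8.44368424e-05,
        6.23849861e-03,  3.15763407e-05]), 'ee_pos': array([0.15883583, 0.65536733, 0.23007196]), 'tcp_rot': array([ 1.18620135e-01,  9.92939187e-01, -1.00339582e-03, -1.64973107e-04]), 'ft_force': array([ 0.33479245, -0.39255502,  0.5079852 ]), 'torque': array([ 0.01880983,  0.05659783, -0.03256513]), 'grasp_force': 0.0, 'width': 0.08533205570955758}
```

View pics/scene0.png

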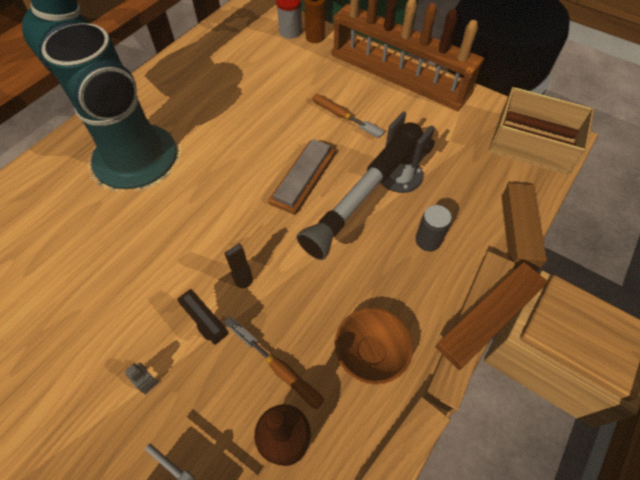

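View pics/top0.png

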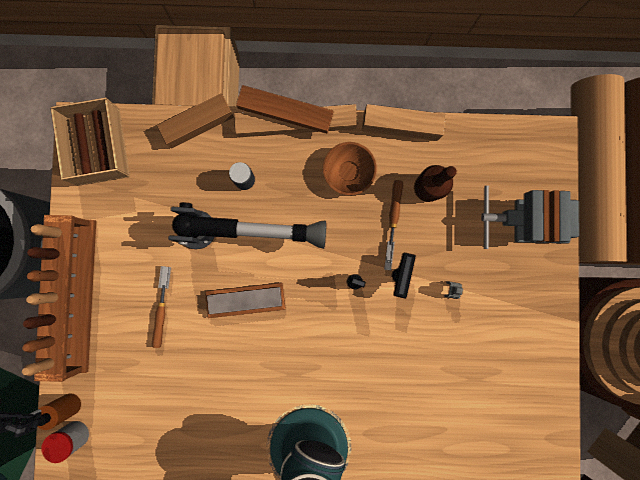

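The scene view shows the clip at (143,378), the crevice nozzle at (237,265), and the tube from (383,175) to (335,215). The top view shows the clip at (453,289), the nozzle at (356,282), and the bare tube from (238,229) to (292,231). Next I'll enlarge those areas.

```bash
python3 - <<'E'
import cv2, numpy as np
s=cv2.imread("pics/scene0.png"); t=cv2.imread("pics/top0.png")
c=lambda im,x,y,w,h,W,H: cv2.resize(im[y:y+h,x:x+w],(W,H),interpolation=cv2.INTER_CUBIC)
a=np.hstack([c(t,430,270,40,40,300,300),c(s,115,350,60,50,360,300)])
b=np.hstack([c(t,330,262,50,50,300,300),c(s,215,235,60,60,300,300)])
b=np.pad(b,((0,0),(0,60),(0,0)))
cv2.imwrite("pics/m1.png",np.vstack([a,b]))
cv2.imwrite("pics/m2.png",np.vstack([c(t,165,195,170,60,800,282),c(s,290,105,160,160,300,300).repeat(1,1) if 0 else cv2.copyMakeBorder(c(s,290,105,160,160,310,310),0,0,0,490,0)]))
E
```

```text
(no output)
```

View pics/m1.png

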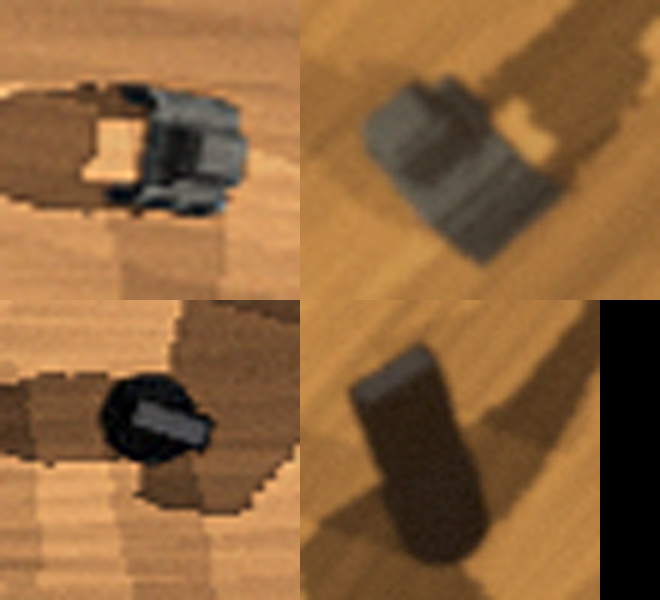

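View pics/m2.png

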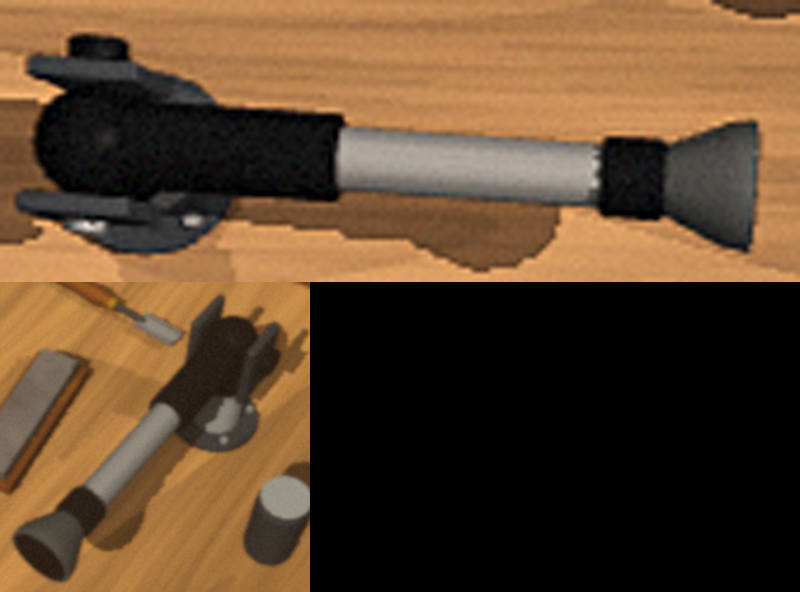

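The crops show these points:
- **Clip:** its flange spans top (450–463, 281–299). The bore runs along the image columns, and the stub top is near top (459.6, 291).
- **Nozzle:** its blade slot runs from top (353,331−) at about 18° in the image.
- **Bare tube:** it runs from top column 237 to 292.

Next I'll get positions from masks.

```bash
cat > h.py <<'E'
import numpy as np, cv2
from scipy.spatial.transform import Rotation as Ro
K={"scene":(np.array([[451.561,0,318.9395],[0,451.561,247.6278],[0,0,1]]),np.array([[0.8191875748638584,0.5734898830818025,-0.006408680947814983],[0.49122859849158085,-0.7073632410920621,-0.508263424983276],[-0.2960171974947869,0.41321495514387363,-0.8611778095334196]]),np.array([-0.4729914515910843,-0.23419884999548918,1.157696932505445])),
"top":(np.array([[471.5111,0,311.79866],[0,471.5111,243.59584],[0,0,1]]),np.array([[0.024795418888152586,-0.9996730687382088,0.006240419993391007],[-0.997889818805485,-0.02512493613104471,-0.059871922541101553],[0.06000913869168412,-0.0047427021774294215,-0.9981865607438012]]),np.array([-0.007060662515636179,0.5595556053877252,1.2954788223707419]))}
def ray(n,u,v):
    k,R,t=K[n]; return -R.T@t, R.T@np.linalg.solve(k,[u,v,1])
def onz(n,u,v,z):
    c,d=ray(n,u,v); return c+d*(z-c[2])/d[2]
def proj(n,X):
    k,R,t=K[n]; p=k@(R@np.asarray(X,float)+t); return p[:2]/p[2]
def tri(a,b):
    A=[];B=[]
    for n,u,v in(a,b):
        c,d=ray(n,u,v); d/=np.linalg.norm(d); P=np.eye(3)-np.outer(d,d); A.append(P);B.append(P@c)
    return np.linalg.lstsq(np.vstack(A),np.hstack(B),rcond=None)[0]
E
python3 - <<'E'
from h import *
np.set_printoptions(precision=4,suppress=True)
t=cv2.imread("pics/top0.png"); s=cv2.imread("pics/scene0.png")
hsv=lambda i:cv2.cvtColor(i,cv2.COLOR_BGR2HSV)
def mask(im,x,y,w,h,cond):
    m=np.zeros(im.shape[:2],np.uint8); m[y:y+h,x:x+w]=(cond(hsv(im))[y:y+h,x:x+w]*255).astype(np.uint8)
    n,l,st,_=cv2.connectedComponentsWithStats(m); k=1+np.argmax(st[1:,4]); return (l==k).astype(np.uint8)
# tube
for n,im,box in(("top",t,(232,212,70,36)),("scene",s,(325,160,65,60))):
    m=mask(im,*box,lambda h:(h[...,1]<50)&(h[...,2]>110))
    r=cv2.minAreaRect(cv2.findNonZero(m)); b=cv2.boxPoints(r); print(n,"tube",r,b.tolist())
    # end midpoints of long axis
    e=sorted([(np.linalg.norm(b[i]-b[(i+1)%4]),i) for i in range(4)])[:2]
    M=[(b[i]+b[(i+1)%4])/2 for _,i in e]
    for p in M: print(p,onz(n,*p,0.135),onz(n,*p,0.150))
# clip
m=mask(t,440,275,30,30,lambda h:(h[...,1]<90)|(h[...,0]>40)); r=cv2.minAreaRect(cv2.findNonZero(m)); print("clip",r,m.sum(),[onz("top",*p,0.043) for p in cv2.boxPoints(r)])
print("stub top",onz("top",459.6,290.9,0.077), "cam",ray("top",0,0)[0],ray("scene",0,0)[0])
# nozzle blade top in top view
g=hsv(t)[...,2]; print(g[272:294,345:372])
E
```

```text
top tube ((263.9403076171875, 229.3960418701172), (54.612098693847656, 11.574307441711426), 3.814074993133545) [[236.30978393554688, 233.35400390625], [237.07968139648438, 221.80532836914062], [291.5708312988281, 225.43807983398438], [290.8009338378906, 236.98675537109375]]
[236.6947 227.5797] [0.5883 0.1988 0.135 ] [0.587  0.1965 0.15  ]
[291.1859 231.2124] [0.5826 0.0605 0.135 ] [0.5813 0.0599 0.15  ]
scene tube ((358.4364929199219, 191.7928466796875), (13.156306266784668, 58.57157897949219), 41.987213134765625) [[333.9558410644531, 209.16024780273438], [373.1381530761719, 165.62432861328125], [382.9171447753906, 174.42544555664062], [343.7348327636719, 217.96136474609375]]
[378.0276 170.0249] [0.5842 0.2097 0.135 ] [0.5895 0.1979 0.15  ]
[338.8453 213.5608] [0.5783 0.0694 0.135 ] [0.5837 0.0604 0.15  ]
clip ((453.61541748046875, 289.923095703125), (16.86598777770996, 15.689291000366211), 11.309932708740234) 210 [array([ 0.4247, -0.3547,  0.043 ]), array([ 0.4665, -0.3627,  0.043 ]), array([ 0.4587, -0.4078,  0.043 ]), array([ 0.4168, -0.3997,  0.043 ])]
stub top [ 0.4405 -0.3866  
[... 1847 characters left out ...]
 131 133 127 130 132]
 [116 113 110  82  74 135  77   8   7  18  25  17   9  35  87  97  94 127
  132 131 137 129 134 132 132 140 135]
 [232 234 239 217 206 215 213 225 136  52  51  65  97 101 108 104  97 127
  140 134 135 137 131 129 135 130 133]
 [227 228 235 207 203 205 207 224 144  95  99 102 106  97 103 102  98 128
  137 134 138 136 138 139 135 131 137]
 [219 219 219 195 186 189 195 201 133  84  91  95  96  92  95  94  93  84
  119 124 119 117 119 116 115 121 117]
 [224 225 228 226 205 195 201 208 131  89  91  83  83  89  93  91  83  87
  115 121 116 116 116 121 118 117 124]
 [225 224 226 229 199 190 191 201 126  81  83  91  90  87  83  87  88  86
  116 123 126 123 119 122 121 118 119]]
```

```bash
python3 - <<'E'
from h import *
np.set_printoptions(precision=4,suppress=True)
t=cv2.imread("pics/top0.png"); s=cv2.imread("pics/scene0.png")
sat=lambda i:cv2.GaussianBlur(cv2.cvtColor(i,cv2.COLOR_BGR2HSV)[...,1].astype(np.float32),(0,0),.6)
def edges(im,p0,p1,half=13):
    # profiles across line p0->p1, sub-pixel crossings of saturation at mid level
    S=sat(im);p0,p1=np.array(p0,float),np.array(p1,float);d=(p1-p0)/np.linalg.norm(p1-p0);n=np.array([-d[1],d[0]])
    out=[]
    for a in np.linspace(.12,.88,15):
        c=p0+a*(p1-p0); w=np.arange(-half,half+.01,.25)
        q=(c+w[:,None]*n).astype(np.float32)
        v=cv2.remap(S,q[:,0].reshape(1,-1),q[:,1].reshape(1,-1),cv2.INTER_LINEAR)[0]
        lo=np.median(v[abs(w)<3]); i=np.argmin(abs(w))
        r=[]
        for sgn in(-1,1):
            j=i
            hi=np.median(v[-8:] if sgn>0 else v[:8])
            while 0<j<len(w)-1 and v[j]<(lo+hi)/2: j+=sgn
            r.append(w[j])
        out.append((a,*r))
    o=np.array(out); m=(o[:,1]+o[:,2])/2; f=np.polyfit(o[:,0],m,1)
    print("width",np.median(o[:,2]-o[:,1]),"edges",o[::4,1:].tolist(),"res",np.std(m-np.polyval(f,o[:,0])))
    return [p0+a*(p1-p0)+n*np.polyval(f,a) for a in(0,1)]
for n,im,a,b in(("top",t,(237,228.5),(292,231.8)),("scene",s,(379,171),(339,215))):
    P=edges(im,a,b)
    A=[onz(n,*p,.135) for p in P]; d=A[1]-A[0]
    for y in(.2,.13,.06): print(n,y,"x axis",A[0][0]+d[0]/d[1]*(y-A[0][1]))
print("clip bottom edge", onz("scene",145.8,393.7,0),onz("scene",159.2,380.8,0))
print("nozzle blade top corners", [onz("top",u,v,.129) for u,v in((353,278.6),(352,282.3),(364.8,282),(363,286.2))])
for y in (276,):pass
m=(cv2.cvtColor(t,cv2.COLOR_BGR2HSV)[...,2]<50).astype(np.uint8); m[:, :345]=0;m[:,372:]=0;m[:270]=0;m[292:]=0
print("nozzle socket circle bbox", cv2.boundingRect(cv2.findNonZero(m)))
big=lambda x,y,im:cv2.resize(im[y:y+32,x:x+32],(480,480),interpolation=cv2.INTER_LANCZOS4)
cv2.imwrite("pics/c1.png",cv2.convertScaleAbs(cv2.resize(np.hstack([big(437,274,t),big(128,360,s)]),(800,400)),alpha=1.6))
E
```

```text
width 13.75 edges [[-7.0, 6.75], [-7.25, 6.75], [-7.0, 7.0], [-6.75, 6.75]] res 0.07268244695411742
top 0.2 x axis 0.5866039630047841
top 0.13 x axis 0.5836418122626388
top 0.06 x axis 0.5806796615204934
width 16.5 edges [[-7.5, 9.25], [-7.75, 8.75], [-7.75, 8.75], [-8.0, 9.0]] res 0.08428033343060884
scene 0.2 x axis 0.585007393691148
scene 0.13 x axis 0.5822732327248703
scene 0.06 x axis 0.5795390717585925
clip bottom edge [ 0.4594 -0.4031  0.    ] [ 0.4628 -0.3713  0.    ]
nozzle blade top corners [array([ 0.4666, -0.0992,  0.129 ]), array([ 0.4572, -0.0968,  0.129 ]), array([ 0.4587, -0.1292,  0.129 ]), array([ 0.448 , -0.1249,  0.129 ])]
nozzle socket circle bbox (347, 275, 19, 14)
```

View pics/c1.png

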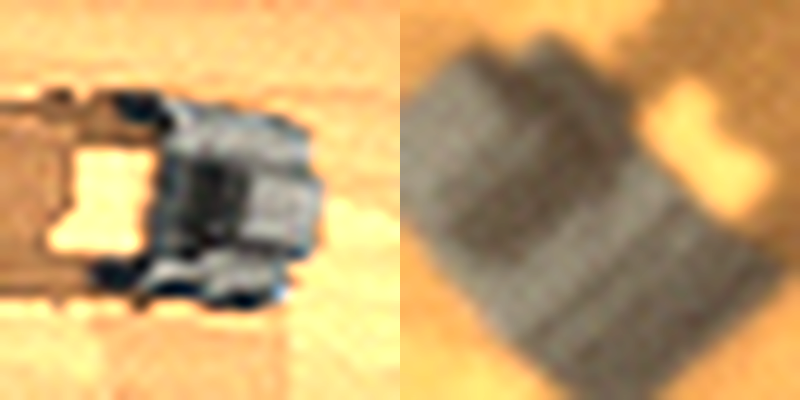

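```bash
cat > plan.py <<'E'
import sys
from h import *
from plant import manip
# plan.py x y z toolY_angle_deg nrows : per-row values with constant world speed; travel taken in the frame before the row's turn
def plan(p,ang,n,tilt=0):
    o=manip.observe(); R=Ro.from_quat(o["tcp_rot"]); 
    y=np.array([np.cos(ang),np.sin(ang),0]); z=np.array([0,0,-1.]); x=np.cross(y,z)
    T=Ro.from_matrix(np.c_[x,y,z]); dr=(R.inv()*T).as_rotvec(); d=np.array(p)-o["ee_pos"]
    print("at",o["ee_pos"].round(4),"t",round(o["time"],2),"F",o["ft_force"].round(2),"w",round(o["width"],4),"turn/row",(dr/n).round(4),"d",(d*1e3).round(1))
    for i in range(n):
        print((R.inv().apply(d/n)*1e3).round(1).tolist()); R=R*Ro.from_rotvec(dr/n)
if __name__=="__main__":
    a=[float(v) for v in sys.argv[1:]]; plan(a[:3],np.deg2rad(a[3]),int(a[4]))
E
```

Emit:
carry_out --motion '[{"turn":[0,0,0],"travel":[-43,-41.5,-3],"jaw":60},{"turn":[0,0,0],"travel":[-43,-41.5,-3],"jaw":60},{"turn":[0,0,0],"travel":[-43,-41.5,-3],"jaw":60},{"turn":[0,0,0],"travel":[-43,-41.5,-3],"jaw":60},{"turn":[0,0,0],"travel":[-43,-41.5,-3],"jaw":60},{"turn":[0,0,0],"travel":[-43,-41.5,-3],"jaw":60},{"turn":[0,0,0],"travel":[-43,-41.5,-3],"jaw":60},{"turn":[0,0,0],"travel":[-43,-41.5,-3],"jaw":60},{"turn":[0,0,0],"travel":[-43,-41.5,-3],"jaw":60}]'

```text
time: 1.23
ee_pos: [0.4476, 0.2, 0.2581]
tcp_rot: [0.119, 0.993, 0.0, -0.0]
ft_force: [0.1, 1.0, 0.5]
width: 0.0601
grasp_force: 0.0
```

```bash
python3 plan.py .440 -.386 .20 -5.7 11
```

```text
at [0.4476 0.2    0.2581] t 1.23 F [0.09 0.96 0.53] w 0.0601 turn/row [ 0.     -0.      0.1302] d [  -7.6 -586.   -58.1]
[-11.9, -51.9, 5.3]
[-18.5, -50.0, 5.3]
[-24.8, -47.1, 5.3]
[-30.8, -43.5, 5.3]
[-36.1, -39.1, 5.3]
[-40.9, -34.1, 5.3]
[-45.0, -28.5, 5.3]
[-48.3, -22.4, 5.3]
[-50.8, -16.0, 5.3]
[-52.5, -9.2, 5.3]
[-53.2, -2.3, 5.3]
```

Emit:
carry_out --motion '[{"turn":[0,0,0.13],"travel":[-12,-52,5],"jaw":60},{"turn":[0,0,0.13],"travel":[-18.5,-50,5],"jaw":60},{"turn":[0,0,0.13],"travel":[-25,-47,5],"jaw":60},{"turn":[0,0,0.13],"travel":[-31,-43.5,5],"jaw":60},{"turn":[0,0,0.13],"travel":[-36,-39,5],"jaw":60},{"turn":[0,0,0.13],"travel":[-41,-34,5],"jaw":60},{"turn":[0,0,0.13],"travel":[-45,-28.5,5],"jaw":60},{"turn":[0,0,0.13],"travel":[-48,-22.5,5],"jaw":60},{"turn":[0,0,0.13],"travel":[-51,-16,5],"jaw":60},{"turn":[0,0,0.13],"travel":[-52.5,-9,5],"jaw":60},{"turn":[0,0,0.13],"travel":[-53,-2,5],"jaw":60}]'

```text
time: 2.6
ee_pos: [0.4406, -0.3854, 0.2026]
tcp_rot: [0.742, 0.67, 0.0, -0.0]
ft_force: [0.7, 0.7, 0.4]
width: 0.0601
grasp_force: 0.0
```

```bash
python3 plan.py .4395 -.386 .048 -5.7 5
```

```text
at [ 0.4406 -0.3854  0.2026] t 2.6 F [0.73 0.73 0.4 ] w 0.0601 turn/row [-0.0001 -0.0001 -0.0004] d [  -1.1   -0.6 -154.6]
[-0.2, -0.2, 30.9]
[-0.2, -0.2, 30.9]
[-0.2, -0.2, 30.9]
[-0.2, -0.2, 30.9]
[-0.1, -0.2, 30.9]
```

Emit:
carry_out --motion '[{"turn":[0,0,0],"travel":[0,0,35],"jaw":60},{"turn":[0,0,0],"travel":[-0.5,-1,35],"jaw":60},{"turn":[0,0,0],"travel":[0,0,35],"jaw":60},{"turn":[0,0,0],"travel":[0,0,30],"jaw":50},{"turn":[0,0,0],"travel":[0,0,19],"jaw":50},{"turn":[0,0,0],"travel":[0,0,0],"jaw":30},{"turn":[0,0,0],"travel":[0,0,0],"jaw":15},{"turn":[0,0,0],"travel":[0,0,0],"jaw":15},{"turn":[0,0,0],"travel":[0,0,0],"jaw":15}]' --force 40

```text
time: 3.72
ee_pos: [0.4407, -0.3848, 0.0504]
tcp_rot: [0.741, 0.672, 0.0, 0.001]
ft_force: [0.3, 0.1, -1.0]
width: 0.0189
grasp_force: 43.6
```

```bash
python3 - <<'E'
from plant import manip, eyes
import cv2,numpy as np
f=eyes.grab_frame("scene")["color"][:,:,::-1]; g=eyes.grab_frame("top")["color"][:,:,::-1]
cv2.imwrite("pics/g1.png",np.hstack([cv2.resize(f[320:440,85:205],(400,400)),cv2.resize(g[250:330,415:495],(400,400))]))
print(manip.observe()["ft_force"],manip.observe()["width"])
E
```

```text
[ 0.29196664 -0.46505122 -1.12567676] 0.018999600151945982
```

View pics/g1.png

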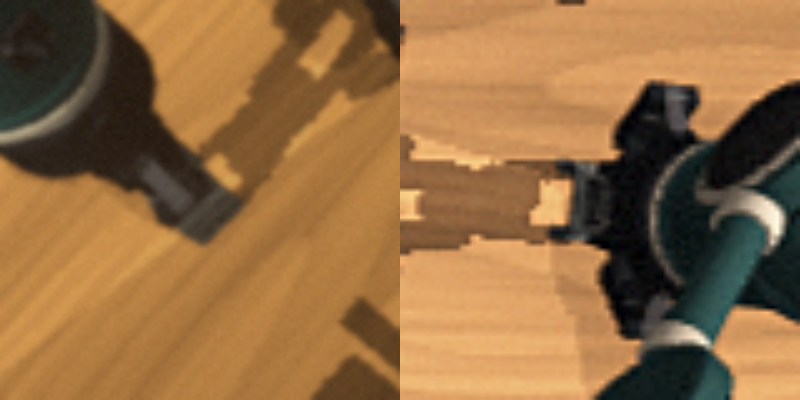

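The clip's stub is between the pads. At 19 mm the fingers may be on the slimmer tip, so I'll regrip about 5 mm lower and hold harder.

Emit:
carry_out --motion '[{"turn":[0,0,0],"travel":[0,0,0],"jaw":28},{"turn":[0,0,0],"travel":[0,0,0],"jaw":28},{"turn":[0,0,0],"travel":[0,0,4.5],"jaw":28},{"turn":[0,0,0],"travel":[0,0,0],"jaw":28},{"turn":[0,0,0],"travel":[0,0,0],"jaw":10},{"turn":[0,0,0],"travel":[0,0,0],"jaw":10},{"turn":[0,0,0],"travel":[0,0,0],"jaw":10},{"turn":[0,0,0],"travel":[0,0,0],"jaw":10}]' --force 90

```text
time: 4.82
ee_pos: [0.44, -0.3842, 0.0447]
tcp_rot: [0.741, 0.672, -0.0, -0.0]
ft_force: [0.1, 0.1, -0.4]
width: 0.0186
grasp_force: 87.8
```

```bash
python3 plan.py .4407 -.3848 .27 -5.7 5
```

```text
at [ 0.44   -0.3842  0.0447] t 4.83 F [ 0.1   0.13 -0.36] w 0.0186 turn/row [-0.     -0.      0.0005] d [  0.7  -0.6 225.3]
[-0.1, 0.1, -45.1]
[-0.1, 0.1, -45.1]
[-0.1, 0.1, -45.1]
[-0.1, 0.1, -45.1]
[-0.1, 0.1, -45.1]
```

Emit:
carry_out --motion '[{"turn":[0,0,0],"travel":[0,0,-15],"jaw":10},{"turn":[0,0,0],"travel":[0,0,-50],"jaw":10},{"turn":[0,0,0],"travel":[0,0,-60],"jaw":10},{"turn":[0,0,0],"travel":[0,0,-60],"jaw":10},{"turn":[0,0,0],"travel":[0,0,-40],"jaw":10}]'

```text
time: 5.45
ee_pos: [0.4409, -0.385, 0.2751]
tcp_rot: [0.741, 0.672, 0.0, 0.003]
ft_force: [1.0, -0.1, -0.4]
width: 0.0184
grasp_force: 88.0
```

```bash
python3 plan.py .583 .128 .26 -2.33 12
```

```text
at [ 0.4409 -0.385   0.2751] t 5.45 F [ 1.04 -0.1  -0.42] w 0.0184 turn/row [ 0.0004  0.0003 -0.0047] d [142.1 513.  -15.1]
[43.7, 7.6, 1.1]
[43.7, 7.8, 1.1]
[43.6, 8.1, 1.2]
[43.6, 8.3, 1.2]
[43.5, 8.5, 1.2]
[43.5, 8.7, 1.2]
[43.5, 8.9, 1.2]
[43.4, 9.1, 1.2]
[43.4, 9.3, 1.2]
[43.3, 9.5, 1.2]
[43.3, 9.7, 1.2]
[43.2, 9.9, 1.3]
```

Emit:
carry_out --motion '[{"turn":[0,0,-0.005],"travel":[43.5,7.5,0],"jaw":10},{"turn":[0,0,-0.005],"travel":[43.5,8,0],"jaw":10},{"turn":[0,0,-0.005],"travel":[43.5,8,0],"jaw":10},{"turn":[0,0,-0.005],"travel":[43.5,8.5,0],"jaw":10},{"turn":[0,0,-0.005],"travel":[43.5,8.5,0],"jaw":10},{"turn":[0,0,-0.005],"travel":[43.5,8.5,0],"jaw":10},{"turn":[0,0,-0.005],"travel":[43.5,9,0],"jaw":10},{"turn":[0,0,-0.005],"travel":[43.5,9,0],"jaw":10},{"turn":[0,0,-0.005],"travel":[43.5,9.5,5],"jaw":10},{"turn":[0,0,-0.005],"travel":[43.5,9.5,5],"jaw":10},{"turn":[0,0,-0.005],"travel":[43.5,9.5,10],"jaw":10},{"turn":[0,0,0],"travel":[43.2,9.5,15],"jaw":10}]'

```text
time: 6.95
ee_pos: [0.5819, 0.1306, 0.2365]
tcp_rot: [0.722, 0.692, 0.001, 0.001]
ft_force: [-0.2, -0.1, -0.4]
width: 0.0186
grasp_force: 87.9
```

```bash
python3 plan.py .583 .128 .220 -2.33 2; python3 - <<'E'
from plant import manip, eyes
from h import *
f=eyes.grab_frame("scene")["color"][:,:,::-1]; g=eyes.grab_frame("top")["color"][:,:,::-1]
cv2.imwrite("pics/s2.png",f);cv2.imwrite("pics/t2.png",g)
cv2.imwrite("pics/g2.png",np.hstack([cv2.resize(f[110:250,290:430],(480,480),interpolation=cv2.INTER_CUBIC),cv2.resize(g[190:270,220:310],(320,480))]))
E
```

```text
at [0.5819 0.1306 0.2365] t 6.95 F [-0.18 -0.1  -0.38] w 0.0186 turn/row [ 0.0015 -0.0003 -0.0006] d [  1.1  -2.6 -16.5]
[-1.3, 0.6, 8.3]
[-1.3, 0.6, 8.3]
```

View pics/g2.png

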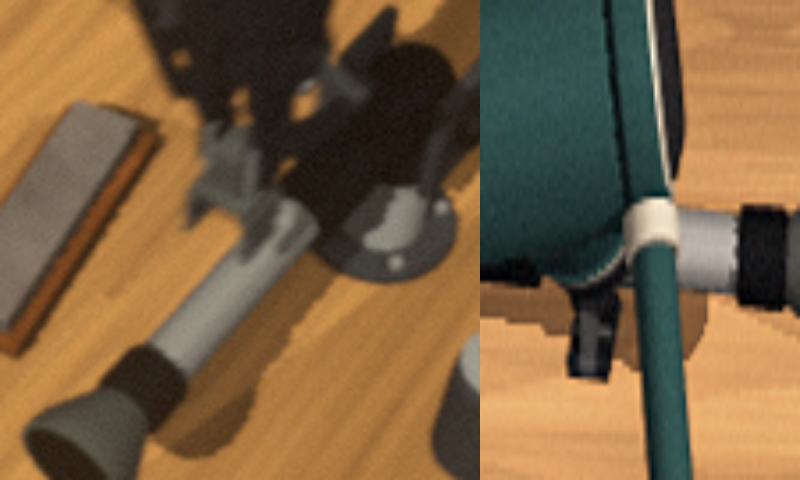

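```bash
python3 - <<'E'
from h import *
np.set_printoptions(precision=1,suppress=True)
c=np.array([.5819,.1306,.1918]); X=np.array([.999,-.041,0]);Y=np.array([.041,.999,0]); Z=np.array([0,0,1.])
P=lambda p:(proj("scene",p)-[290,110])*480/140
for n,v in(("lip-",c-.021*X-.016*Y),("lip+",c+.021*X-.016*Y),("lip+back",c+.021*X+.016*Y),("flange-",c-.018*X-.016*Y+.043*Z),("flange+",c+.018*X-.016*Y+.043*Z)): print(n,P(v))
E
```

```text
lip- [189.5 227.3]
lip+ [250.9 262.8]
lip+back [283.  226.9]
flange- [197.5 178.6]
flange+ [252.5 209.7]
```

The clip sits where the arm's kinematics put it: the scene lip tips at crop (190,225) and (250,255) match the predicted points. Next I'll align it and go down to just above contact.

Emit:
carry_out --motion '[{"turn":[0,0,0],"travel":[-1.3,0.4,12],"jaw":10},{"turn":[0,0,0],"travel":[-1.3,0.4,12],"jaw":10},{"turn":[0,0,0],"travel":[0,0,12],"jaw":10},{"turn":[0,0,0],"travel":[0,0,8],"jaw":10},{"turn":[0,0,0],"travel":[0,0,0],"jaw":10},{"turn":[0,0,0],"travel":[0,0,0],"jaw":10}]'

```text
time: 7.8
ee_pos: [0.582, 0.1262, 0.1911]
tcp_rot: [0.722, 0.692, 0.0, 0.0]
ft_force: [-0.2, 0.0, -0.3]
width: 0.0184
grasp_force: 88.0
```

Emit:
carry_out --motion '[{"turn":[0,0,0],"travel":[0,0.4,3],"jaw":10},{"turn":[0,0,0],"travel":[0,0,3],"jaw":10},{"turn":[0,0,0],"travel":[0,0,3],"jaw":10},{"turn":[0,0,0],"travel":[0,0,0],"jaw":10},{"turn":[0,0,0],"travel":[0,0,0],"jaw":10}]'

```text
time: 8.43
ee_pos: [0.5825, 0.1264, 0.182]
tcp_rot: [0.722, 0.692, 0.0, 0.0]
ft_force: [0.9, 0.7, 0.8]
width: 0.0183
grasp_force: 88.1
```

Emit:
carry_out --motion '[{"turn":[0,0,0],"travel":[0,0,2],"jaw":10},{"turn":[0,0,0],"travel":[0,0,2],"jaw":10},{"turn":[0,0,0],"travel":[0,0,2],"jaw":10},{"turn":[0,0,0],"travel":[0,0,2],"jaw":10},{"turn":[0,0,0],"travel":[0,0,0],"jaw":10}]'

```text
time: 9.05
ee_pos: [0.5828, 0.1263, 0.1742]
tcp_rot: [0.722, 0.692, 0.001, 0.0]
ft_force: [2.1, -0.8, 4.2]
width: 0.0187
grasp_force: 88.7
```

Force on the tool is +x, so the tube lies slightly to +x of the clip. I'll shift a little that way and lean the tool with the sinking tube while pressing on.

Emit:
carry_out --motion '[{"turn":[0,0.025,0],"travel":[0,0.7,2],"jaw":10},{"turn":[0,0.025,0],"travel":[0,0,2],"jaw":10},{"turn":[0,0.01,0],"travel":[0,0,2],"jaw":10},{"turn":[0,0,0],"travel":[0,0,0],"jaw":10}]'

```text
time: 9.55
ee_pos: [0.5829, 0.1253, 0.1684]
tcp_rot: [0.722, 0.692, 0.021, -0.02]
ft_force: [-0.4, -3.4, 7.0]
width: 0.0188
grasp_force: 89.3
```

Emit:
carry_out --motion '[{"turn":[0,0.01,0],"travel":[-2,0,2],"jaw":10},{"turn":[0,0.01,0],"travel":[-0.5,0,2],"jaw":10},{"turn":[0,0.01,0],"travel":[-0.5,0,2],"jaw":10},{"turn":[0,0,0],"travel":[0,0,0],"jaw":10}]'

```text
time: 10.05
ee_pos: [0.5829, 0.1241, 0.163]
tcp_rot: [0.721, 0.691, 0.033, -0.031]
ft_force: [-0.8, -0.4, 10.1]
width: 0.0184
grasp_force: 89.7
```

Emit:
carry_out --motion '[{"turn":[0,0.005,0],"travel":[-0.2,0,1],"jaw":10},{"turn":[0,0.005,0],"travel":[-0.2,0,1],"jaw":10},{"turn":[0,0,0],"travel":[0,0,0],"jaw":10}]'

```text
time: 10.42
ee_pos: [0.583, 0.1239, 0.1613]
tcp_rot: [0.721, 0.691, 0.037, -0.035]
ft_force: [-1.3, -0.4, 11.3]
width: 0.0183
grasp_force: 89.8
```

Emit:
carry_out --motion '[{"turn":[0,0.005,0],"travel":[-0.2,-0.3,1],"jaw":10},{"turn":[0,0.005,0],"travel":[-0.2,0,1],"jaw":10},{"turn":[0,0,0],"travel":[0,0,0],"jaw":10}]'

```text
time: 10.8
ee_pos: [0.5829, 0.1236, 0.1595]
tcp_rot: [0.721, 0.691, 0.041, -0.038]
ft_force: [-0.9, -1.3, 12.1]
width: 0.0184
grasp_force: 89.9
```

Emit:
carry_out --motion '[{"turn":[0,0.005,0],"travel":[-0.5,-0.2,1],"jaw":10},{"turn":[0,0.005,0],"travel":[-0.3,0,1],"jaw":10},{"turn":[0,0,0],"travel":[0,0,0],"jaw":10}]'

```text
time: 11.18
ee_pos: [0.5829, 0.1233, 0.1578]
tcp_rot: [0.72, 0.691, 0.045, -0.041]
ft_force: [-1.9, -0.2, 13.8]
width: 0.0184
grasp_force: 90.0
```

Emit:
carry_out --motion '[{"turn":[0,0.004,0],"travel":[-0.3,-0.5,1],"jaw":10},{"turn":[0,0.004,0],"travel":[-0.2,0,1],"jaw":10},{"turn":[0,0,0],"travel":[0,0,0],"jaw":10}]'

```text
time: 11.55
ee_pos: [0.5828, 0.1231, 0.1561]
tcp_rot: [0.72, 0.691, 0.048, -0.044]
ft_force: [-0.6, -0.9, 13.3]
width: 0.0188
grasp_force: 90.1
```

Emit:
carry_out --motion '[{"turn":[0,0,0],"travel":[-0.3,-0.2,1],"jaw":10},{"turn":[0,0.004,0],"travel":[0,0,1],"jaw":10},{"turn":[0,0,0],"travel":[0,0,0],"jaw":10}]'

```text
time: 11.92
ee_pos: [0.5828, 0.1231, 0.1544]
tcp_rot: [0.72, 0.691, 0.049, -0.045]
ft_force: [-1.2, -1.4, 14.5]
width: 0.0184
grasp_force: 90.2
```

Emit:
carry_out --motion '[{"turn":[0,0.003,0],"travel":[-0.3,-0.2,1],"jaw":10},{"turn":[0,0.003,0],"travel":[0,0,1],"jaw":10},{"turn":[0,0,0],"travel":[0,0,0],"jaw":10}]'

```text
time: 12.3
ee_pos: [0.5829, 0.123, 0.1527]
tcp_rot: [0.72, 0.69, 0.052, -0.047]
ft_force: [-2.2, -1.5, 16.2]
width: 0.0183
grasp_force: 90.3
```

Emit:
carry_out --motion '[{"turn":[0,0.003,0],"travel":[-0.3,-0.4,1],"jaw":10},{"turn":[0,0,0],"travel":[0,0,0.6],"jaw":10},{"turn":[0,0,0],"travel":[0,0,0],"jaw":10}]'

```text
time: 12.68
ee_pos: [0.5828, 0.123, 0.1513]
tcp_rot: [0.72, 0.69, 0.053, -0.048]
ft_force: [-0.4, -1.1, 16.2]
width: 0.0184
grasp_force: 90.4
```

```bash
python3 - <<'E'
from plant import manip, eyes
from h import *
f=eyes.grab_frame("scene")["color"][:,:,::-1]; cv2.imwrite("pics/s3.png",f)
b=cv2.imread("pics/scene0.png")
cv2.imwrite("pics/g3.png",np.hstack([cv2.resize(i[120:260,290:430],(400,400),interpolation=cv2.INTER_CUBIC) for i in (b,f)]))
Y=np.array([.0407,.999,0]); far=np.array([.5803,.058,.135])
for s in(0,.03,.04,.045,.05): print(s,(proj("scene",far-[0,0,s])-[290,120])*400/140,(proj("scene",far+.03*-Y-[0,0,s*1.1])-[290,120])*400/140)
print(manip.observe()["ft_force"])
E
```

```text
0 [132.89849034 279.78487946] [106.9666113  308.77426864]
0.03 [131.75733116 303.56510954] [106.50813683 334.29854166]
0.04 [131.3910635  311.19763736] [106.36160983 342.4560194 ]
0.045 [131.21046691 314.96102872] [106.2894727 346.4720504]
0.05 [131.0315307  318.68981987] [106.21807118 350.44712877]
[-0.35187531 -1.12908475 15.03433858]
```

View pics/g3.png

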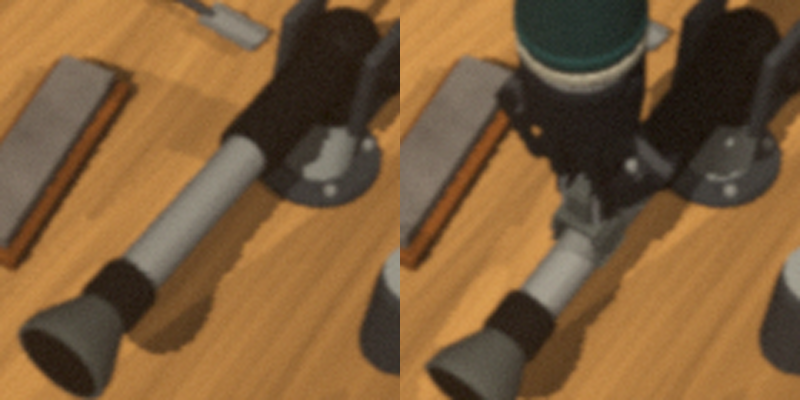

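The far cuff's upper corner has moved from crop y≈258 to 290, so tube_far has sunk about 40 mm and about 10 mm of margin remains. The lips straddle the tube, so I'll keep pressing in small steps.

Emit:
carry_out --motion '[{"turn":[0,0.002,0],"travel":[-0.3,0,1],"jaw":10},{"turn":[0,0,0],"travel":[0,0,0],"jaw":10}]'

```text
time: 12.98
ee_pos: [0.5828, 0.1229, 0.1503]
tcp_rot: [0.72, 0.69, 0.054, -0.049]
ft_force: [-0.3, -0.2, 15.5]
width: 0.0185
grasp_force: 90.4
```

Emit:
carry_out --motion '[{"turn":[0,0.002,0],"travel":[-0.1,0,1],"jaw":10},{"turn":[0,0,0],"travel":[0,0,0],"jaw":10}]'

```text
time: 13.22
ee_pos: [0.5828, 0.1229, 0.1493]
tcp_rot: [0.72, 0.69, 0.055, -0.049]
ft_force: [-0.5, -1.9, 15.6]
width: 0.0184
grasp_force: 90.5
```

Emit:
carry_out --motion '[{"turn":[0,0,0],"travel":[-0.3,0,1],"jaw":10},{"turn":[0,0,0],"travel":[0,0,0],"jaw":10}]'

```text
time: 13.48
ee_pos: [0.5828, 0.1229, 0.1484]
tcp_rot: [0.72, 0.69, 0.055, -0.049]
ft_force: [-0.4, -0.5, 16.5]
width: 0.0184
grasp_force: 90.5
```

Emit:
carry_out --motion '[{"turn":[0,0,0],"travel":[-0.1,0,1],"jaw":10},{"turn":[0,0,0],"travel":[0,0,0],"jaw":10}]'

```text
time: 13.72
ee_pos: [0.5824, 0.1227, 0.1461]
tcp_rot: [0.72, 0.69, 0.054, -0.049]
ft_force: [2.1, -0.5, 4.4]
width: 0.0189
grasp_force: 88.7
```

It snapped: force fell from 16.5 N to 4.4 N. Next I'll hold one row, then see whether it is home.

Emit:
carry_out --motion '[{"turn":[0,0,0],"travel":[0,0,0],"jaw":10},{"turn":[0,0,0],"travel":[0,0,0],"jaw":10}]'

```text
time: 13.98
ee_pos: [0.5826, 0.1225, 0.1452]
tcp_rot: [0.72, 0.69, 0.054, -0.049]
ft_force: [3.2, -1.3, 8.1]
width: 0.0189
grasp_force: 89.6
```

Emit:
carry_out --motion '[{"turn":[0,-0.023,0],"travel":[1,0.3,-3],"jaw":10},{"turn":[0,-0.023,0],"travel":[1,0.3,-3],"jaw":10},{"turn":[0,-0.023,0],"travel":[1,0,-3],"jaw":10},{"turn":[0,-0.023,0],"travel":[0.7,0,-3],"jaw":10},{"turn":[0,-0.023,0],"travel":[0.7,0,-2.5],"jaw":10},{"turn":[0,-0.023,0],"travel":[0.7,0,-1],"jaw":10},{"turn":[0,0,0],"travel":[0,0,0],"jaw":10},{"turn":[0,0,0],"travel":[0,0,0],"jaw":10}]'

```text
time: 14.98
ee_pos: [0.5827, 0.1259, 0.1593]
tcp_rot: [0.722, 0.692, 0.003, -0.001]
ft_force: [6.9, -0.7, 1.0]
width: 0.0186
grasp_force: 88.6
```

Emit:
carry_out --motion '[{"turn":[0,0,0],"travel":[0,0.7,-1],"jaw":10},{"turn":[0,0,0],"travel":[0,0.5,-1],"jaw":10},{"turn":[0,0,0],"travel":[0,0,0],"jaw":10},{"turn":[0,0,0],"travel":[0,0,0],"jaw":10}]'

```text
time: 15.48
ee_pos: [0.5828, 0.1258, 0.1609]
tcp_rot: [0.722, 0.692, 0.002, -0.002]
ft_force: [4.7, -0.3, -0.1]
width: 0.0185
grasp_force: 88.4
```

Emit:
carry_out --motion '[{"turn":[0,0,0],"travel":[0,1,0],"jaw":10},{"turn":[0,0,0],"travel":[0,1,0],"jaw":10},{"turn":[0,0,0],"travel":[0,0,0],"jaw":10},{"turn":[0,0,0],"travel":[0,0,0],"jaw":10}]'

```text
time: 15.98
ee_pos: [0.5831, 0.1258, 0.1606]
tcp_rot: [0.722, 0.692, 0.001, -0.004]
ft_force: [-1.9, 0.6, 1.0]
width: 0.0187
grasp_force: 88.6
```

Emit:
carry_out --motion '[{"turn":[0,0,0],"travel":[0,-0.5,0],"jaw":10},{"turn":[0,0,0],"travel":[0,0,0],"jaw":40},{"turn":[0,0,0],"travel":[0,0,0],"jaw":45},{"turn":[0,0,0],"travel":[0,0,0],"jaw":45},{"turn":[0,0,0],"travel":[0,0,-20],"jaw":45},{"turn":[0,0,0],"travel":[0,0,-50],"jaw":45},{"turn":[0,0,0],"travel":[0,0,-50],"jaw":45},{"turn":[0,0,0],"travel":[0,0,-20],"jaw":45}]'

```text
time: 16.98
ee_pos: [0.5863, 0.1251, 0.3076]
tcp_rot: [0.722, 0.692, 0.006, -0.0]
ft_force: [0.3, 0.2, -1.0]
width: 0.045
grasp_force: 0.0
```

```bash
python3 - <<'E'
from h import *
from plant import manip
# nozzle axis: socket disc in top view: left/upper arc is visible; blade top rectangle centre at z .129
t=cv2.imread("pics/top0.png"); V=cv2.cvtColor(t,cv2.COLOR_BGR2HSV)[...,2].astype(float)
m=np.zeros(V.shape,np.uint8); m[276:290,351:366]=((V>52)&(V<95))[276:290,351:366]*255
n,l,st,ce=cv2.connectedComponentsWithStats(m); k=1+np.argmax(st[1:,4]); r=cv2.minAreaRect(cv2.findNonZero((l==k).astype(np.uint8)))
print("top rect",r,ce[k],onz("top",*ce[k],.129))
B=[onz("top",*p,.129)[:2] for p in cv2.boxPoints(r)]; print(np.round(B,4).tolist())
for i in (0,1):
    d=B[i+1]-B[i]; print("edge",np.linalg.norm(d),np.rad2deg(np.arctan2(d[1],d[0])))
# scene view: blade mask
s=cv2.imread("pics/scene0.png"); V=cv2.cvtColor(s,cv2.COLOR_BGR2HSV)[...,2].astype(int)
print(V[242:262,222:250])
E
python3 plan.py .46 -.112 .28 17 6
```

```text
top rect ((358.45001220703125, 282.1499938964844), (12.965337753295898, 3.7947328090667725), 18.434947967529297) [357.8125 282.125 ] [ 0.45797469 -0.11152723  0.129     ]
[[0.4582, -0.096], [0.4673, -0.0989], [0.4577, -0.1303], [0.4486, -0.1274]]
edge 0.009607540509540151 -17.33816514112244
edge 0.032811414179048204 -106.99373283498421
[[186 189 189 196 194 192 179 170 168 164 166 168 169 165 165 154 147 143
  153 161 169 168 166 161 162 166 172 172]
 [187 187 195 195 190 183 175 164 162 163 164 163 163 164 148 136 118 117
  144 162 168 162 164 160 164 174 173 172]
 [192 195 196 192 182 177 173 163 160 164 164 162 159 147 124  99  87  85
  108 142 159 162 160 165 172 172 176 173]
 [196 196 190 185 175 172 169 171 164 161 163 156 137 116  94  80  77  70
   76 112 139 157 164 170 174 171 171 170]
 [194 194 188 182 173 167 170 173 173 164 153 131 105  82  77  76  74  71
   71  84 122 153 164 172 173 172 171 172]
 [193 186 178 170 165 170 176 181 170 145 115  93  81  78  77  75  75  74
   69  67 100 144 168 172 175 169 171 170]
 [184 182 173 167 169 174 176 168 150 112  80  75  78  75  7
[... 1122 characters left out ...]
2 152 107  56  50  44  46  43  46  44  46  45  48  48  48  45
   45  46  43  46  47  78 140 171 182 175]
 [179 174 176 164 128  79  48  48  48  47  46  46  46  46  46  45  41  44
   42  46  44  46  45  63 107 158 164 151]
 [179 180 177 181 150 101  57  50  45  45  46  44  42  44  46  45  44  44
   44  44  46  43  49  53  87 123 133 127]
 [174 183 183 183 172 128  73  47  43  47  47  44  46  47  45  43  46  44
   43  40  46  44  47  47  64  99 113 119]]
at [0.5863 0.1251 0.3076] t 16.98 F [ 0.29  0.18 -1.04] w 0.045 turn/row [ 0.0016 -0.0012 -0.0565] d [-126.3 -237.1  -27.6]
[-40.4, -19.4, 4.1]
[-39.2, -21.6, 4.2]
[-38.0, -23.8, 4.3]
[-36.5, -25.9, 4.3]
[-35.0, -27.9, 4.4]
[-33.4, -29.9, 4.5]
```

```bash
python3 plan.py .458 -.1123 .23 -17.2 6
```

```text
at [0.5863 0.1251 0.3076] t 16.98 F [ 0.29  0.18 -1.04] w 0.045 turn/row [ 0.0012 -0.0016  0.043 ] d [-128.3 -237.4  -77.6]
[-40.5, -19.8, 12.4]
[-41.3, -18.0, 12.5]
[-42.1, -16.2, 12.6]
[-42.7, -14.4, 12.7]
[-43.2, -12.5, 12.8]
[-43.7, -10.6, 12.9]
```

Emit:
carry_out --motion '[{"turn":[0.001,-0.0015,0.043],"travel":[-40.5,-20,12.5],"jaw":45},{"turn":[0.001,-0.0015,0.043],"travel":[-41.5,-18,12.5],"jaw":45},{"turn":[0.001,-0.0015,0.043],"travel":[-42,-16,12.5],"jaw":45},{"turn":[0.001,-0.0015,0.043],"travel":[-42.5,-14.5,12.5],"jaw":45},{"turn":[0.001,-0.0015,0.043],"travel":[-43,-12.5,13],"jaw":45},{"turn":[0.001,-0.0015,0.043],"travel":[-43.5,-10.5,13],"jaw":45},{"turn":[0,0,0],"travel":[0,0,0],"jaw":45}]'

```text
time: 17.85
ee_pos: [0.4532, -0.1138, 0.2237]
tcp_rot: [0.806, 0.592, -0.004, -0.003]
ft_force: [-0.5, -0.6, -0.6]
width: 0.0449
grasp_force: 0.0
```

```bash
python3 plan.py .458 -.1123 .086 -17.2 5; python3 - <<'E'
from plant import eyes
from h import *
f=eyes.grab_frame("scene")["color"][:,:,::-1]; g=eyes.grab_frame("top")["color"][:,:,::-1]
cv2.imwrite("pics/s4.png",f);cv2.imwrite("pics/t4.png",g)
cv2.imwrite("pics/g4.png",np.hstack([cv2.resize(f[140:240,310:410],(400,400),interpolation=cv2.INTER_CUBIC),cv2.resize(g[205:255,240:290],(400,400),interpolation=cv2.INTER_CUBIC)]))
E
```

```text
at [ 0.4532 -0.1138  0.2237] t 17.85 F [-0.53 -0.65 -0.63] w 0.0449 turn/row [-0.0019  0.0007 -0.0008] d [   4.8    1.5 -137.7]
[0.7, 1.1, 27.5]
[0.7, 1.0, 27.5]
[0.6, 1.0, 27.5]
[0.6, 0.9, 27.5]
[0.6, 0.9, 27.5]
```

View pics/g4.png

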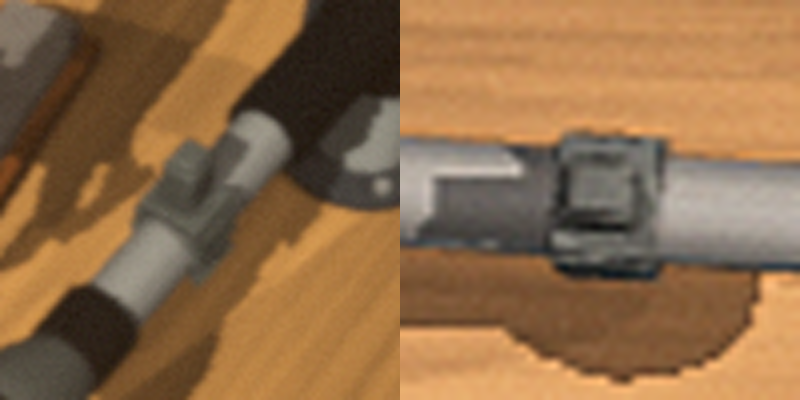

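```bash
python3 - <<'E'
from h import *
np.set_printoptions(precision=4,suppress=True)
print("stub top from top cam",onz("top",265.2,228.4,.195))
X=np.array([.999,-.041,0]);Y=np.array([.041,.999,0]); Z=np.array([0,0,1.]); o=np.array([.583,.1258,.135])
for n,off in(("scene",(310,140)),("top",(240,205))):
    sc=4 if n=="scene" else 8; ad=0 if n=="scene" else 400
    for nm,d in(("stubtop c",.060*Z),("fl -x-y",-.018*X-.016*Y+.026*Z),("fl +x-y",.018*X-.016*Y+.026*Z),("fl +x+y",.018*X+.016*Y+.026*Z),("fl -x+y",-.018*X+.016*Y+.026*Z)):
        print(n,nm,(proj(n,o+d)-off)*sc+[ad,0])
E
```

```text
stub top from top cam [0.5827 0.1208 0.195 ]
scene stubtop c [192.6359 148.0733]
scene fl -x-y [139.7795 195.0891]
scene fl +x-y [199.4087 230.2262]
scene fl +x+y [236.0594 188.9549]
scene fl -x+y [176.8167 154.8228]
top stubtop c [585.136  185.6581]
top fl -x-y [643.1357 256.9942]
top fl +x-y [651.3788 141.5336]
top fl +x+y [548.4503 134.7139]
top fl -x+y [540.0159 250.1691]
```

Emit:
carry_out --motion '[{"turn":[-0.005,0.002,-0.004],"travel":[0.7,2.5,30],"jaw":45},{"turn":[-0.004,0.001,0],"travel":[0.7,2.5,30],"jaw":45},{"turn":[0,0,0],"travel":[0.7,0,0],"jaw":45},{"turn":[0,0,0],"travel":[0,0,0],"jaw":45}]'

```text
time: 18.45
ee_pos: [0.4619, -0.1111, 0.1663]
tcp_rot: [0.803, 0.596, 0.001, 0.001]
ft_force: [0.2, -0.4, 0.1]
width: 0.0447
grasp_force: 0.0
```

```bash
python3 plan.py .458 -.1123 .086 -17.2 3
```

```text
at [ 0.4619 -0.1111  0.1663] t 18.45 F [ 0.23 -0.37  0.11] w 0.0447 turn/row [ 0.0013 -0.0001  0.0019] d [ -3.9  -1.2 -80.3]
[-0.8, -1.2, 26.8]
[-0.8, -1.2, 26.8]
[-0.8, -1.1, 26.8]
```

Emit:
carry_out --motion '[{"turn":[0,0,0.003],"travel":[-1.2,-1.7,27],"jaw":45},{"turn":[0,0,0.003],"travel":[-1.2,-1.8,27],"jaw":45},{"turn":[0,0,0],"travel":[0,0,26],"jaw":45},{"turn":[0,0,0],"travel":[0,0,0],"jaw":45},{"turn":[0,0,0],"travel":[0,0,0],"jaw":20},{"turn":[0,0,0],"travel":[0,0,0],"jaw":8},{"turn":[0,0,0],"travel":[0,0,0],"jaw":8},{"turn":[0,0,0],"travel":[0,0,0],"jaw":8}]' --force 40

```text
time: 19.45
ee_pos: [0.4587, -0.1134, 0.087]
tcp_rot: [0.805, 0.593, 0.002, 0.002]
ft_force: [1.0, 0.3, 6.6]
width: 0.0158
grasp_force: 40.9
```

```bash
python3 plan.py .458 -.1123 .31 -17.2 4; python3 - <<'E'
from h import *
np.set_printoptions(precision=4,suppress=True)
# bounds of clip along the tube: dark grey vs bright tube, in unoccluded views t4/s4 ; compare with tube0 axis
t=cv2.imread("pics/top0.png");g=cv2.imread("pics/t4.png")
gr=lambda i:cv2.cvtColor(i,cv2.COLOR_BGR2GRAY).astype(int)
print(gr(g)[218:244,256:278])
E
```

```text
at [ 0.4587 -0.1134  0.087 ] t 19.45 F [0.98 0.33 6.58] w 0.0158 turn/row [ 0.0016 -0.0001 -0.0005] d [ -0.7   1.1 223. ]
[0.2, 0.1, -55.7]
[0.2, 0.0, -55.7]
[0.2, -0.1, -55.7]
[0.2, -0.2, -55.7]
[[154 150 150 154 160 151 152 154 157 155 159 151 157 158 156 159 160 159
  157 159 160 161]
 [159 159 154 162 157 162 160 166 158 159 156 160 166 159 157 159 163 164
  163 159 162 165]
 [164 166 164 162 166 168 169 164 169 166 171 174 166 168 165 167 170 162
  167 164 165 164]
 [162 163 165 171 145 127 113 110 134 139 133 125 162 177 168 170 173 172
  170 163 168 166]
 [160 158 161 142 103 105 100  96  88  77  98  97  84  74 109 122 105 124
  152 158 163 158]
 [ 87  89  94  69 100 113 118 121 117 119 123 123 112 110 113 117  72 107
  154 157 157 160]
 [ 75  73  82  57 105  94  81  83  66  69  87  86 106 120 120 118  66  98
  115 123 122 117]
 [ 77  82  89  77  75  83  87  90  82  79  77  92 110 111 115 115  76 121
  140 139 137 131]
 [ 95  94  92  81  43  79 105 116 114 117 114 120 127  97 113 119  79 139
  149 143 141 147]
 [ 98  95 105  76  44  80 109 110 110 115 124 119 103  68 102 136 1
[... 814 characters left out ...]
8 102 114 115 105  99 108 112
  110 114 111 111]
 [106 114  95  75  90 102  86  97 114  89  68  74  55  56  70  75  65  74
   80  83  87  87]
 [107 107 112  53  19  32  31  35  33  38  49  51  52  64  82  64  55  99
   96  82  92  88]
 [103  99 103 100  76  47  45  43  52  29  30  24  30  34  42  40  83 104
  101 109 109 107]
 [ 92  95  93  93  97  97  90  94  98 100  99  99  93 100  88  95  98 102
  106  98 101 106]
 [ 90  89  86  87  85  88  88  86  89  93  92  89  89  93  95  91  97  95
  101 101 100  99]
 [ 89  92  91  93  93  88  88  91  89  89  86  91  86  91  85  97 102  98
   96  96 100  99]
 [ 98  90  93  93  96  89  95  90  90  91  92  89  91  86  88  97  96  96
   98  94 101 100]]
```

```bash
python3 - <<'E'
from h import *
np.set_printoptions(precision=4,suppress=True)
for z in(.0,.03,.043): print("socket",onz("top",354.1,281.7,z))
print("stub tip",onz("top",264.8,228.2,.195),"flange left edge",onz("top",258.7,228,.161),"flange right",onz("top",272.3,228,.161))
# scene: stub tip bright patch / flange edge profiles in s4
s=cv2.cvtColor(cv2.imread("pics/s4.png"),cv2.COLOR_BGR2GRAY).astype(np.float32)
Y=np.array([.041,.999,0]);X=np.array([.999,-.041,0]);Z=np.array([0,0,1.])
# profile along tube crown line offset x=+8mm on top of flange height and on tube height
for nm,x,z in(("flange z .161 x-13",-.013,.161),("flange x+14",.014,.161),("tip z .195 x0",0,.195)):
    ys=np.arange(.095,.150,.002); P=np.array([proj("scene",np.array([.583,.1258,0])+X*x+Y*(y-.1258)+Z*z) for y in ys],np.float32)
    v=cv2.remap(s,P[:,:1],P[:,1:],cv2.INTER_LINEAR)[:,0]; print(nm,[(int(round(y*1e3)),int(q)) for y,q in zip(ys,v)])
E
```

```text
socket [ 0.4564 -0.1145  0.    ]
socket [ 0.457  -0.1116  0.03  ]
socket [ 0.4572 -0.1104  0.043 ]
stub tip [0.5831 0.1218 0.195 ] flange left edge [0.5863 0.1402 0.161 ] flange right [0.5872 0.1065 0.161 ]
flange z .161 x-13 [(95, 113), (97, 101), (99, 89), (101, 83), (103, 79), (105, 82), (107, 88), (109, 89), (111, 86), (113, 83), (115, 80), (117, 76), (119, 76), (121, 73), (123, 74), (125, 73), (127, 73), (129, 78), (131, 86), (133, 91), (135, 91), (137, 98), (139, 105), (141, 103), (143, 99), (145, 98), (147, 96), (149, 94)]
flange x+14 [(95, 136), (97, 126), (99, 111), (101, 100), (103, 89), (105, 84), (107, 91), (109, 97), (111, 95), (113, 95), (115, 94), (117, 93), (119, 90), (121, 88), (123, 88), (125, 88), (127, 91), (129, 91), (131, 94), (133, 95), (135, 93), (137, 93), (139, 88), (141, 92), (143, 103), (145, 122), (147, 131), (149, 135)]
tip z .195 x0 [(95, 80), (97, 78), (99, 73), (101, 76), (103, 74), (105, 76), (107, 84), (109, 91), (111, 92), (113, 96), (115, 104), (117, 104), (119, 97), (121, 97), (123, 95), (125, 95), (127, 95), (129, 101), (131, 116), (133, 129), (135, 135), (137, 136), (139, 137), (141, 135), (143, 136), (145, 136), (147, 133), (149, 129)]
```

Emit:
carry_out --motion '[{"turn":[0,0,0],"travel":[0,0,-15],"jaw":8},{"turn":[0,0,0],"travel":[0,0,-50],"jaw":8},{"turn":[0,0,0],"travel":[0,0,-60],"jaw":8},{"turn":[0,0,0],"travel":[0,0,-60],"jaw":8},{"turn":[0,0,0],"travel":[0,0,-38],"jaw":8},{"turn":[0,0,0],"travel":[0,0,0],"jaw":8}]'

```text
time: 20.2
ee_pos: [0.4582, -0.1134, 0.3132]
tcp_rot: [0.805, 0.593, 0.003, 0.004]
ft_force: [-0.2, -0.2, -1.1]
width: 0.0151
grasp_force: 40.1
```

```bash
python3 plan.py .5827 .122 .305 -17.2 7
```

```text
at [ 0.4582 -0.1134  0.3132] t 20.2 F [-0.25 -0.2  -1.13] w 0.0151 turn/row [ 0.0016 -0.     -0.0003] d [124.5 235.4  -8.2]
[37.4, 7.0, 1.3]
[37.4, 7.0, 1.2]
[37.4, 7.0, 1.2]
[37.4, 7.0, 1.2]
[37.4, 7.0, 1.2]
[37.4, 7.0, 1.2]
[37.4, 7.0, 1.2]
```

Emit:
carry_out --motion '[{"turn":[0.002,0,0],"travel":[37.4,7,1],"jaw":8},{"turn":[0.002,0,0],"travel":[37.4,7,1],"jaw":8},{"turn":[0.002,0,0],"travel":[37.4,7,1],"jaw":8},{"turn":[0.002,0,0],"travel":[37.4,7,1],"jaw":8},{"turn":[0,0,0],"travel":[37.4,7,1],"jaw":8},{"turn":[0,0,0],"travel":[37.4,7,1],"jaw":8},{"turn":[0,0,0],"travel":[37.4,7,1],"jaw":8},{"turn":[0,0,0],"travel":[0,0,0],"jaw":8},{"turn":[0,0,0],"travel":[0,0,0],"jaw":8}]'

```text
time: 21.32
ee_pos: [0.5799, 0.1221, 0.2995]
tcp_rot: [0.805, 0.593, -0.003, -0.003]
ft_force: [0.7, -1.1, -1.4]
width: 0.0159
grasp_force: 39.9
```

```bash
python3 plan.py .5827 .122 .288 -17.2 2; python3 - <<'E'
from plant import eyes
from h import *
f=eyes.grab_frame("scene")["color"][:,:,::-1]; cv2.imwrite("pics/s5.png",f)
o=np.array([.583,.123,.161]); 
import numpy as np
# silhouettes: nozzle socket bottom at TCP z-.087
from plant import manip
p=manip.observe()["ee_pos"]
print("pred rim centre",proj("scene",[p[0]+.0003,p[1]+.001,p[2]-.087]),"up",proj("scene",[p[0]+.0003,p[1]+.001,p[2]-.047]),"stub tip",proj("scene",[.583,.123,.195]))
V=cv2.cvtColor(f,cv2.COLOR_BGR2HSV)[...,2].astype(int); print(V[150:184:2,338:382])
E
```

```text
at [0.5799 0.1221 0.2995] t 21.32 F [ 0.69 -1.05 -1.44] w 0.0159 turn/row [-0.0041  0.0009 -0.0007] d [  2.8  -0.1 -11.5]
[0.4, 1.4, 5.7]
[0.4, 1.4, 5.7]
pred rim centre [356.73907283 171.33765003] up [358.1878626 156.91673  ] stub tip [357.37588249 177.95455985]
[[132 157 166 169 172 172 177 174 153 107  61  41  38  36  35  33  34  34
   35  39  35  34  36  34  38  34  33  34  34  34  66 128 168 186 189 189
  188 188 190 189 192 188 181 161]
 [140 164 172 172 174 173 178 173 142  82  46  36  37  40  32  37  40  35
   37  36  37  34  35  37  36  35  35  35  28  37  71 142 178 190 186 187
  188 189 190 188 188 174 134  81]
 [171 175 177 177 180 179 182 172 129  69  43  42  41  40  36  36  41  35
   37  34  36  35  37  32  35  34  35  34  37  37  72 141 175 190 187 192
  188 192 189 178 145  95  50  36]
 [178 177 180 180 184 185 179 151 102  54  41  36  37  39  39  35  36  37
   37  37  33  41  35  37  37  38  35  36  34  36  67 124 159 169 174 183
  188 180 149 101  54  37  34  32]
 [179 180 183 187 186 180 168 147  98  50  37  35  39  34  35  40  38  38
   38  41  37  36  33  34  35 
[... 1575 characters left out ...]
5 181 171 139  96  65  45  39  37  37  34
   40  35  39  37  36  37  40  45  59  64  78  80  86  82  87  91 115 138
  144 141 138 134 126 124 121 105]
 [172 175 174 179 183 185 183 179 185 189 186 179 163 136  99  72  60  54
   52  52  53  51  59  65  66  71  73  81  86  81  86  83  90 115 138 144
  137 132 128 126 121 112 101  86]
 [175 181 188 183 182 180 187 192 194 192 190 185 165 135 104  99 101  98
  103  98  96  92  81  69  71  68  76  79  85  85  90 100 121 137 137 137
  132 127 121 114 107  96  77  60]
 [181 186 184 187 186 192 192 196 191 186 192 180 145 105  94  94  99  98
  100  96  87  84  78  72  62  63  81  83  84  93 118 135 141 137 134 124
  120 118 108  96  87  70  64  49]]
```

Emit:
carry_out --motion '[{"turn":[-0.004,0.001,0],"travel":[0.4,1.4,3],"jaw":8},{"turn":[-0.004,0.001,0],"travel":[0.4,1.4,3],"jaw":8},{"turn":[0,0,0],"travel":[0,0,3],"jaw":8},{"turn":[0,0,0],"travel":[0,0,3],"jaw":8},{"turn":[0,0,0],"travel":[0,0,0],"jaw":8},{"turn":[0,0,0],"travel":[0,0,0],"jaw":8}]'

```text
time: 22.12
ee_pos: [0.5839, 0.1226, 0.2889]
tcp_rot: [0.805, 0.593, 0.002, 0.0]
ft_force: [-0.4, 0.6, -0.9]
width: 0.0155
grasp_force: 39.9
```

Emit:
carry_out --motion '[{"turn":[0,0,0],"travel":[-0.4,-0.8,3],"jaw":8},{"turn":[0,0,0],"travel":[0,0,3],"jaw":8},{"turn":[0,0,0],"travel":[0,0,3],"jaw":8},{"turn":[0,0,0],"travel":[0,0,2],"jaw":8},{"turn":[0,0,0],"travel":[0,0,2],"jaw":8},{"turn":[0,0,0],"travel":[0,0,0],"jaw":8}]'

```text
time: 22.88
ee_pos: [0.5829, 0.1224, 0.2757]
tcp_rot: [0.805, 0.593, 0.001, 0.0]
ft_force: [-0.5, 0.4, -1.0]
width: 0.0152
grasp_force: 39.9
```

Emit:
carry_out --motion '[{"turn":[0,0,0],"travel":[0,0,2],"jaw":8},{"turn":[0,0,0],"travel":[0,0,2],"jaw":8},{"turn":[0,0,0],"travel":[0,0,2],"jaw":8},{"turn":[0,0,0],"travel":[0,0,2],"jaw":8},{"turn":[0,0,0],"travel":[0,0,2],"jaw":8},{"turn":[0,0,0],"travel":[0,0,2],"jaw":8},{"turn":[0,0,0],"travel":[0,0,0],"jaw":8}]'

```text
time: 23.75
ee_pos: [0.5829, 0.1224, 0.2636]
tcp_rot: [0.805, 0.593, 0.001, 0.0]
ft_force: [0.5, 0.4, -1.3]
width: 0.0157
grasp_force: 39.9
```

Still no contact with the rim about 18 mm down the stub, so I'll lower the rest of the way to the flange.

Emit:
carry_out --motion '[{"turn":[0,0,0],"travel":[0,0,2],"jaw":8},{"turn":[0,0,0],"travel":[0,0,2],"jaw":8},{"turn":[0,0,0],"travel":[0,0,2],"jaw":8},{"turn":[0,0,0],"travel":[0,0,2],"jaw":8},{"turn":[0,0,0],"travel":[0,0,2],"jaw":8},{"turn":[0,0,0],"travel":[0,0,2],"jaw":8},{"turn":[0,0,0],"travel":[0,0,2],"jaw":8},{"turn":[0,0,0],"travel":[0,0,0],"jaw":8}]'

```text
time: 24.75
ee_pos: [0.583, 0.1224, 0.2496]
tcp_rot: [0.805, 0.593, 0.001, 0.0]
ft_force: [0.1, -0.3, -1.4]
width: 0.0155
grasp_force: 39.9
```

Emit:
carry_out --motion '[{"turn":[0,0,0],"travel":[0,0,1],"jaw":8},{"turn":[0,0,0],"travel":[0,0,1],"jaw":8},{"turn":[0,0,0],"travel":[0,0,1],"jaw":8},{"turn":[0,0,0],"travel":[0,0,1],"jaw":8},{"turn":[0,0,0],"travel":[0,0,0],"jaw":8}]'

```text
time: 25.38
ee_pos: [0.5832, 0.1224, 0.246]
tcp_rot: [0.805, 0.593, 0.002, 0.0]
ft_force: [-0.2, 0.0, -0.5]
width: 0.0156
grasp_force: 40.0
```

Emit:
carry_out --motion '[{"turn":[0,0,0],"travel":[0,0,1],"jaw":8},{"turn":[0,0,0],"travel":[0,0,0],"jaw":8},{"turn":[0,0,0],"travel":[0,0,0],"jaw":35},{"turn":[0,0,0],"travel":[0,0,0],"jaw":45},{"turn":[0,0,0],"travel":[0,0,0],"jaw":45},{"turn":[0,0,0],"travel":[0,0,-10],"jaw":45},{"turn":[0,0,0],"travel":[0,0,-30],"jaw":45},{"turn":[0,0,0],"travel":[0,0,-50],"jaw":45},{"turn":[0,0,0],"travel":[-40,0,-40],"jaw":45},{"turn":[0,0,0],"travel":[-60,0,0],"jaw":45},{"turn":[0,0,0],"travel":[-60,0,0],"jaw":45},{"turn":[0,0,0],"travel":[-60,0,0],"jaw":45}]'

```text
time: 26.88
ee_pos: [0.5168, -0.0893, 0.3758]
tcp_rot: [0.805, 0.593, 0.002, 0.001]
ft_force: [0.5, -1.3, 0.6]
width: 0.0447
grasp_force: 0.0
```

```bash
python3 - <<'E'
from plant import eyes
from h import *
f=eyes.grab_frame("scene")["color"][:,:,::-1]; g=eyes.grab_frame("top")["color"][:,:,::-1]
cv2.imwrite("pics/g6.png",np.hstack([cv2.resize(f[100:240,300:440],(400,400),interpolation=cv2.INTER_CUBIC),cv2.resize(g[190:270,220:300],(400,400),interpolation=cv2.INTER_CUBIC)]))
P=lambda X:(proj("scene",X)-[300,100])*400/140
Q=lambda X:(proj("top",X)-[220,190])*5+[400,0]
for X in((.583,.123,.29),(.583,.123,.161),(.5803,.058,.135)): print(P(X),Q(X))
E
```

```text
[174.35963349 122.77587787] [601.22513619 171.29515762]
[160.66086271 254.07054851] [627.99100681 197.51724633]
[104.32706177 336.92773661] [760.74709109 210.66159516]
```

View pics/g6.png

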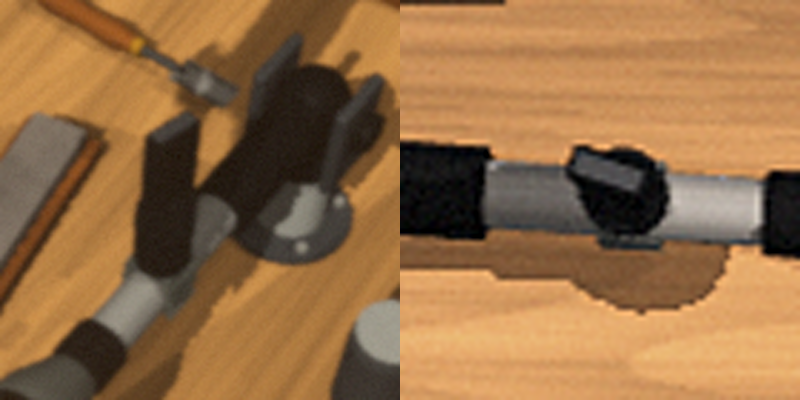

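The last picture shows the nozzle upright and down on the flange. Its top is at crop (175,130), close to the predicted (174,123), the tube is level and the gripper is clear. I'm handing in.

```bash
python3 -c "
from plant import close_job
print(close_job())"
```

```text
the job is handed in; nothing more can be done
None
```

The clip snapped home on the tube at about 16.5 N, the nozzle stands fully down on its stub by the last picture, and the job is handed in at about 27 s of the 72 s allowed; the hand-in returned no verdict.

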